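# Shim up the alternator's end float and hold it

### The job

Take up the end float of the alternator on its pivot bolt: with the alternator slid back, hang slotted shims from the rack astride the bolt, one after another, in the gap between the alternator's boss and the end ear, until there is no room for another. Then slide the alternator up solid against the shims and finish while holding it there with a firm steady push of about 10 N, so that the stack stays nipped until the bolt is tightened. Leave spare shims in the rack or lying well away from the bolt, and do not disturb anything else on the bench.

Things in the scene. Friction and masses are not known exactly. Their poses are not given: they have to be found in the camera images.
- engine: red two-cylinder short block with alternator bracket, fixed. Origin: on the bench below the pivot bolt's axis, where the alternator's boss ends when fully back. The bolt is a horizontal steel bar, 16 mm in diameter, along this frame's y (x = 0), axis 180 mm above the bench. z up. The block is on the bolt's +x side (from x = 48 mm, up to 193 mm high), the alternator on its -x side
- end_ear: dark cast ear at the bolt's -y end, fixed, the bolt passes through it. Origin: on the bolt's axis in the ear's inner face, which looks along +y to the alternator; axes as the engine's. 14 mm thick, top 24 mm above the bolt's axis. It stands 12 to 20.5 mm towards -y from the engine's origin, differing by engine: this distance is the alternator's whole end float
- alternator (a joint): slide of the alternator along the bolt, in m: 0 = fully back against its stop (bracket's inner ear, towards the engine's +y); grows as it moves along -y towards the end ear, at most 0.024; stopped by shims in the gap or by the bare ear. Takes about 3 N; stays where left. Alternator: aluminium, 125 mm in diameter, axis 85 mm to the -x side of the bolt at its height
- boss_face (a point): middle of the end face of the alternator's boss (collar of 24 mm radius round the bolt), on the bolt's axis, facing the end ear; moves with the alternator; axes as the engine's. The shims go in the gap between this face and the end ear's face. The alternator's body begins 40 mm behind this face
- lug (a point): middle of the top of the alternator's adjusting lug, an upright aluminium tab on top of the alternator, moving with it: 14 mm thick along the engine's y, 28 mm wide along its x, top 110 mm above the bolt's axis, standing free 45 mm above the alternator's body. The place to hold the alternator by. Axes as the engine's
- rack: wooden rack, 68 x 130 mm, 50 mm high, fixed, with four slots 30 mm apart along its y, each with one shim standing upright in it; a slot is 8 mm wide, runs along the rack's x, its floor 8 mm above the bench. Origin: centre of the underside
- shim1: brass-coloured slotted shim, 6 mm thick (y), 51 mm wide (x), 114 mm tall (z, up), 165 g, legs down. Origin: midway between the leg tips (bevelled to an edge). Slot between the legs 19 mm wide, open below, its closed top 62 mm above the origin: hung on the bolt, the origin is 54 mm below the bolt's axis, and it hangs plumb. Grip tab 24 mm wide (x), from 74 to 114 mm above the origin
- shim2: another shim, the same as shim1
- shim3: another shim, the same as shim1
- shim4: another shim, the same as shim1
- piston: bystander: an aluminium piston standing on its skirt, 80 mm in diameter, 72 mm high. Origin: centre of its underside
- spanner: bystander: a steel spanner lying flat, 190 mm long. Origin: centre of its underside
- socket: bystander: a steel socket standing up, 34 mm in diameter, 50 mm high. Origin: centre of its underside
- oil: bystander: a green oil bottle with a black cap, 72 mm in diameter, 190 mm high. Origin: centre of its underside
- nut_jar: bystander: a glass jar with a red lid, 64 mm in diameter, 85 mm high. Origin: centre of its underside
- shell_box: bystander: a cardboard box of bearing shells, 120 x 80 x 45 mm. Origin: centre of its underside
- screwdriver: bystander: a screwdriver with a yellow handle, lying, 200 mm long. Origin: centre of its underside

How it is judged (in metres and radians):
On the way:
1. a shim hangs astride the pivot bolt in the gap, let go ((((x of shim1 in the frame of engine between -0.012 and 0.012 m and z of shim1 in the frame of engine between 0.121 and 0.132 m and y of shim1 in the frame of end_ear above 0 m and y of shim1 in the frame of boss_face below 0 m and angle between shim1's own z axis and vertical below 0.15 rad) and contact force between the fingers and shim1 below 0.2 N) or ((x of shim2 in the frame of engine between -0.012 and 0.012 m and z of shim2 in the frame of engine between 0.121 and 0.132 m and y of shim2 in the frame of end_ear above 0 m and y of shim2 in the frame of boss_face below 0 m and angle between shim2's own z axis and vertical below 0.15 rad) and contact force between the fingers and shim2 below 0.2 N) or ((x of shim3 in the frame of engine between -0.012 and 0.012 m and z of shim3 in the frame of engine between 0.121 and 0.132 m and y of shim3 in the frame of end_ear above 0 m and y of shim3 in the frame of boss_face below 0 m and angle between shim3's own z axis and vertical below 0.15 rad) and contact force between the fingers and shim3 below 0.2 N) or ((x of shim4 in the frame of engine between -0.012 and 0.012 m and z of shim4 in the frame of engine between 0.121 and 0.132 m and y of shim4 in the frame of end_ear above 0 m and y of shim4 in the frame of boss_face below 0 m and angle between shim4's own z axis and vertical below 0.15 rad) and contact force between the fingers and shim4 below 0.2 N))), for 0.2 s.
At the end, for the whole second after the job is handed in: Every shim hangs upright astride the bolt in the gap (seated within 5 mm) or lies over 90 mm from the end ear, let go; pressed on the stack the alternator is under 8 mm from its back stop; the fingers hold it and clamp the stack with over 5 N (((x of shim1 in the frame of engine between -0.012 and 0.012 m and z of shim1 in the frame of engine between 0.121 and 0.132 m and y of shim1 in the frame of end_ear above 0 m and y of shim1 in the frame of boss_face below 0 m and angle between shim1's own z axis and vertical below 0.15 rad) or (horizontal distance between shim1 and end_ear above 0.09 m and height (world z) of shim1 above -0.02 m and contact force between the fingers and shim1 below 0.3 N)) and ((x of shim2 in the frame of engine between -0.012 and 0.012 m and z of shim2 in the frame of engine between 0.121 and 0.132 m and y of shim2 in the frame of end_ear above 0 m and y of shim2 in the frame of boss_face below 0 m and angle between shim2's own z axis and vertical below 0.15 rad) or (horizontal distance between shim2 and end_ear above 0.09 m and height (world z) of shim2 above -0.02 m and contact force between the fingers and shim2 below 0.3 N)) and ((x of shim3 in the frame of engine between -0.012 and 0.012 m and z of shim3 in the frame of engine between 0.121 and 0.132 m and y of shim3 in the frame of end_ear above 0 m and y of shim3 in the frame of boss_face below 0 m and angle between shim3's own z axis and vertical below 0.15 rad) or (horizontal distance between shim3 and end_ear above 0.09 m and height (world z) of shim3 above -0.02 m and contact force between the fingers and shim3 below 0.3 N)) and ((x of shim4 in the frame of engine between -0.012 and 0.012 m and z of shim4 in the frame of engine between 0.121 and 0.132 m and y of shim4 in the frame of end_ear above 0 m and y of shim4 in the frame of boss_face below 0 m and angle between shim4's own z axis and vertical below 0.15 rad) or (horizontal distance between shim4 and end_ear above 0.09 m and height (world z) of shim4 above -0.02 m and contact force between the fingers and shim4 below 0.3 N)) and value of joint alternator below 0.008 m and contact force between the fingers and alternator above 2 N and contact force between any of shim1, shim2, shim3, shim4 and end_ear above 5 N and contact force between any of shim1, shim2, shim3, shim4 and alternator above 5 N and velocity of joint alternator below 0.01 m/s); the arm keeps its last pose, push and grip.
It fails at once if a bystander (piston, spanner, socket, bottle, jar, box, screwdriver) is shifted by more than 30 mm (distance of any of piston, spanner, socket, oil, nut_jar, shell_box, screwdriver from where it was at the start of the episode above 0.03 m).
It fails at once if a standing bystander is knocked over (angle between any of piston, socket, oil, nut_jar, shell_box's own z axis and vertical above 0.5 rad).
It fails at once if the stack is forced with more than 80 N (contact force between any of shim1, shim2, shim3, shim4 and end_ear above 80 N).
It also fails if it takes over 72 s, if anything falls off the work surface, if the arm or the gripper's body presses on something with over 40 N, if the wrist force passes 120 N, or if a joint passes its speed limit or range.

### The arm

A 6-joint arm with a two-finger parallel gripper is mounted at the origin on the work surface. World frame = base frame: x ahead of the robot, y to its left, z up, the work surface at z = 0. Lengths are in mm, angles in rad, forces in N, time in s.
With the tool pointing down it reaches from about 275 to 875 mm from the base axis. Payload 12.5 kg.
Tool frame: the origin (TCP) lies midway between the tips of the shut fingers; the grasp point (between the pads) lies 19 mm behind it; z points along the fingers, y is the line along which they close (so a half turn about z gives the same grasp; the last joint's range is limited). The gripper opens to 85 mm and grips with 20 to 120 N. Pads are 22 mm wide; open, the fingers measure 114 mm over their backs; the gripper's body (76 mm by 85 mm) begins 54 mm behind the grasp point. The pads swing forward as they close: fully open they stand 13 mm farther back than shut.
Start: joints at [-1.338, 0.351, 1.652, -0, 1.139, -0.085], TCP at [171.882, -522.438, 231.29] pointing down, gripper open.
Joint ranges: [-2.75, 2.75], [-0.79, 2.1], [0.01, 2.65], [-1.57, 4.71], [0.07, 3.14], [-2.87, 2.87]. Speed limits (rad/s): [2.22, 2.22, 2.79, 3.14, 3.14, 3.14].

### API

Orientations are given as a 3x3 rotation matrix whose columns are the frame's x, y, z axes.
In Python, from bench import get_obs, read_camera, camera_model, job_done gives the robot as it stands.
- The arm moves only by the shell command python3 -m creep 'ROWS' [FORCE]. ROWS is JSON, a list of rows, each a list of 3 entries, a list of its own where there are three numbers: the gripper command: -1 is shut, 1 is fully open, values between are in proportion, then the shift along the tool's x, y, z in mm, then the turn, a rotation vector about the tool's x, y, z in degrees. In form: [[grip, [tx, ty, tz], [ax, ay, az]], ...]. A call has 1 to 12 rows; each row shifts and turns the commanded pose from where the row before left it, along the tool's axes as they then stand; what a row does not reach is not made up. A row lasts 1/12 s, in which the tool goes at most 41.7 mm and 7.16 degrees, less where a joint would pass 70% of its speed; a pose out of reach is approached as far as the arm can. A call is refused whole if a number of a shift passes 41.7 or a number of a turn 7.16, either way. A call with a gripper value outside its range is refused whole. The fingers move at their own pace and stop on an object; FORCE is the grip in N (left out, the last holds). Time passes only in rows, so rows that do not move let the fingers close. It gives the time, the measured TCP pose, the force, the opening and the grip force at its end, in the units of the state.
- get_obs(): the state, without advancing time (a new reading comes with each control period).
- read_camera(name): name is "scene" or "side" or "wrist"; returns the picture (420x560x3 uint8, red, green, blue); there is no depth.
- camera_model(name): a dict with "vertical_fov" (degrees; the focal length in pixels is half the picture's height over the tangent of half this angle, whatever the lens; pixels are square), "cx", "cy" (the principal point, pixels), "pose" (4x4, takes a point from camera to world coordinates). Camera axes: x right, y up, looking along -z (the intrinsics and any distortion apply to the point x, -y, -z); pixel columns grow to the right and rows downward; lengths in mm; the calibration is good to about 2 mm. The wrist camera is an equidistant fisheye: a pixel r from the principal point sees the ray r / f radians off the axis. A picture is of the moment at which its call begins: read the wrist's pose just before it. camera_model takes no time and is no camera call; for the wrist camera it gives the pose at the moment of the call.
- job_done(): hands the job in; it is judged then, once.
The state is a dict: "t": time; "joint_positions": joint angles; "joint_velocities": joint speeds; "joint_torque": joint torques, N m; "tcp_pos": TCP position; "eef_rot": TCP orientation; "ft_force": force on the tool from outside, world axes, zero at the start; "wrist_torque": the same for the moment, N m; "finger_gap": finger opening in mm; "gripper_force": force on a finger pad.
Only numpy, scipy, OpenCV 4.12 (cv2) and the standard library are available. Lean on these libraries where they do the work, as an engineer would, in place of code of your own. Each camera call takes 0.05 s, during which the arm holds its last target. There are 200 camera calls.

## Working session

There is one attempt and no reset: what is moved stays moved. The work goes in short steps, Python scripts to look and compute and a shell command to move; the robot and the scene stay as the last step left them, time stands still between calls to the robot, and variables do not carry over. Pictures are saved under pics/ and viewed, at most 10 in all, crops included, and the job is handed in when it is done.

```bash
ls; mkdir -p pics
python3 - <<'E'
from bench import *
import cv2,json
o=get_obs(); print({k:(v.tolist() if hasattr(v,'tolist') else v) for k,v in o.items()})
for n in ["scene","side","wrist"]:
    m=camera_model(n); print(n,m)
    cv2.imwrite(f"pics/{n}0.png",read_camera(n)[:,:,::-1])
a=cv2.imread("pics/scene0.png");b=cv2.imread("pics/side0.png")
E
```

```text
pics
{'t': 0.0, 'joint_positions': [-1.3376046315920729, 0.35123233121356556, 1.6524499374805608, 1.3800409823276321e-05, 1.13911104658421, -0.08460090594066565], 'joint_velocities': [7.461874218023007e-06, 0.0018337609447642918, 0.0006635227651764496, 0.000233321723717627, 0.00023556639367733413, -0.0004632344161745907], 'joint_torque': [1.23640046467699e-05, -50.61031222343445, -29.14078652858734, -0.00010183461199630983, 0.00454282300779596, 3.780336896852532e-05], 'tcp_pos': [171.80555679294284, -522.1136532678639, 230.75074140677907], 'eef_rot': [[0.9499293004477272, 0.3124648040801025, -0.0002652585062387508], [0.31246489589855814, -0.9499285854464834, 0.001171060522006323], [0.00011393855896561263, -0.0011953086739894, -0.9999992791273294]], 'ft_force': [1.0108375516232637, 0.08351542385861306, -0.06627340589821348], 'wrist_torque': [0.029996083046577835, 0.007041010589966629, -0.02376723732073637], 'gripper_force': 0.0, 'finger_gap': 85.06600118717895}
scene {'vertical_fov': 52.15728757621318, 'cx': 282.3304846579877, 'cy': 204.3151249028372, 'pose': array([[ 2.88557391e-01, 
[... 502 characters left out ...]

       [-5.81285061e-01,  4.01040573e-01, -7.08007159e-01,
        -7.64643151e+02],
       [-2.42017880e-02,  8.61202287e-01,  5.07685822e-01,
         7.64781041e+02],
       [ 0.00000000e+00,  0.00000000e+00,  0.00000000e+00,
         1.00000000e+00]])}
wrist {'vertical_fov': 65.70646984690485, 'cx': 276.66160246507974, 'cy': 209.4137687546427, 'pose': array([[ 3.12665508e-01,  9.05349275e-01,  2.87372531e-01,
         2.46065112e+02],
       [-9.49862844e-01,  2.98307696e-01,  9.36648036e-02,
        -4.97952386e+02],
       [-9.26075663e-04, -3.02250243e-01,  9.53228164e-01,
         3.73725871e+02],
       [ 0.00000000e+00,  0.00000000e+00,  0.00000000e+00,
         1.00000000e+00]])}
```

View pics/scene0.png

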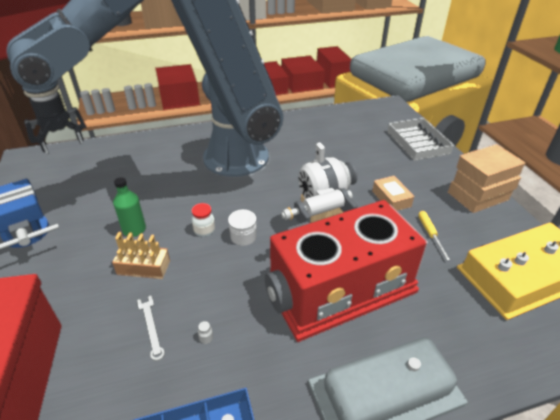

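View pics/side0.png

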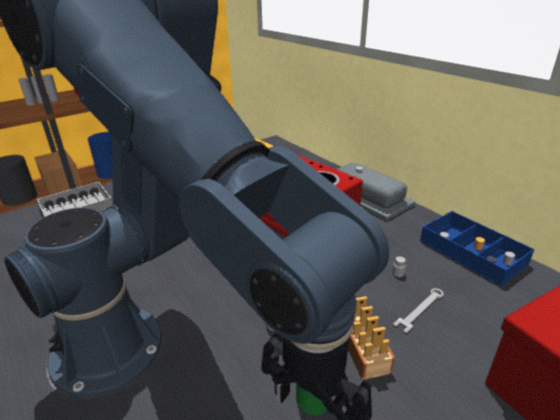

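The scene view shows the rack at (140,258) with four brass tabs, the engine at (345,265), the alternator and lug at (325,175) and (320,150), and the end ear and gap near (290,212). In the side view the arm hides the alternator.

Run:
```python
import cv2,numpy as np
a=cv2.imread("pics/scene0.png")
c1=cv2.resize(a[225:285,105:175],None,fx=8,fy=8,interpolation=cv2.INTER_CUBIC)[:,:400*2]
c2=cv2.resize(a[140:240,265:365],None,fx=6,fy=6,interpolation=cv2.INTER_CUBIC)
h=np.zeros((600,800,3),np.uint8); 
c1=cv2.resize(a[225:285,105:175],None,fx=5,fy=5,interpolation=cv2.INTER_CUBIC)
c2=cv2.resize(a[140:240,275:360],None,fx=5,fy=5,interpolation=cv2.INTER_CUBIC)
h[:300,:350]=c1; h[:500,360:785]=c2
cv2.imwrite("pics/crop1.png",h)
```

```text
(no output)
```

View pics/crop1.png

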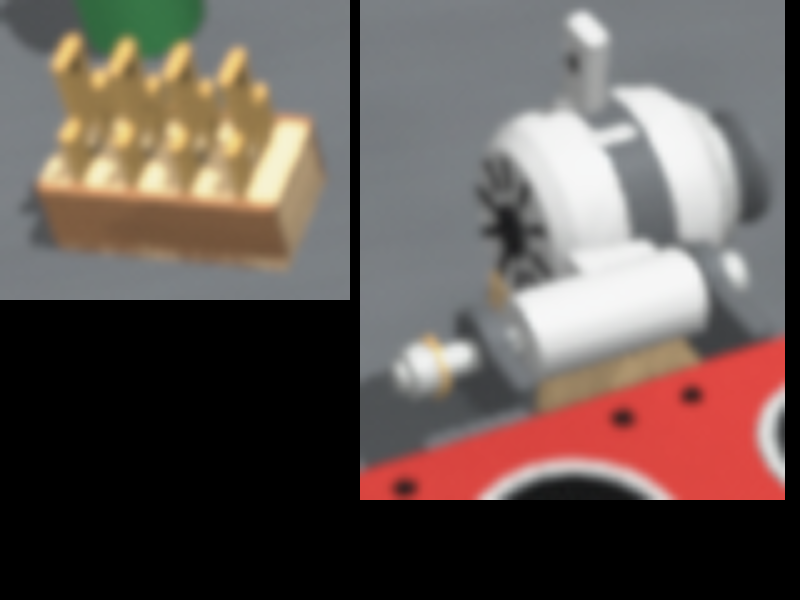

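The crop shows the tab tops at about (119,234), (130,234.4), (141,235.4) and (152,236.4). The lug top is at (320.6,145.6). The white boss cylinder spans (306,206) to (343,196), with the bolt running left from it to (285,213). The ear isn't clear yet.

```bash
cat > h.py <<'E'
import numpy as np, cv2
from bench import *
def ray(m,u,v,fish=False):
    f=210/np.tan(np.radians(m["vertical_fov"]/2)); a=np.array([u-m["cx"],v-m["cy"]])/f
    if fish:
        r=np.linalg.norm(a); d=np.array([*(a/r*np.sin(r)),np.cos(r)]) if r>0 else np.array([0,0,1.])
    else: d=np.array([a[0],a[1],1.])
    P=m["pose"]; return P[:3,3],P[:3,:3]@(d*[1,-1,-1])
def onz(m,u,v,z,fish=False):
    o,d=ray(m,u,v,fish); return (o+d*(z-o[2])/d[2]).round(1)
def proj(m,p,fish=False):
    f=210/np.tan(np.radians(m["vertical_fov"]/2)); P=m["pose"]
    c=(P[:3,:3].T@(np.array(p,float)-P[:3,3]))*[1,-1,-1]
    if fish:
        r=np.hypot(c[0],c[1]); t=np.arctan2(r,c[2]); return np.array([m["cx"]+f*t*c[0]/r,m["cy"]+f*t*c[1]/r]).round(1)
    return np.array([m["cx"]+f*c[0]/c[2],m["cy"]+f*c[1]/c[2]]).round(1)
def snap(n,path=None):
    m=camera_model(n); im=read_camera(n)[:,:,::-1].copy()
    if path: cv2.imwrite(path,im)
    return m,im
def state():
    o=get_obs(); print("t",round(o["t"],2),"tcp",np.round(o["tcp_pos"],1),"R",np.round(o["eef_rot"],3).tolist(),"F",np.round(o["ft_force"],1),"gap",round(o["finger_gap"],1),"gf",round(o["gripper_force"],1),"q",np.round(o["joint_positions"],2))
E
python3 - <<'E'
from h import *
m=camera_model("scene")
for u,v in [(119,234),(130,234.4),(141,235.4),(152.2,236.4)]: print("tab",onz(m,u,v,122))
for u,v in [(112.5,263),(118,273.5),(163,278),(169.5,261)]: print("rackcorner",u,v,onz(m,u,v,50 if v<265 else 0))
print("lug",onz(m,320.6,145.6,290))
for n,u,v in [("bolt end",281,215),("orange",290,213),("bolt",298,211),("greyc",306,206.5)]: print(n,onz(m,u,v,180))
# engine top edge z=193: near-left corner, front-left, right
for u,v in [(273,238),(420,243),(398,207),(277,276)]: print("eng",onz(m,u,v,193))
print("oil",onz(m,121,183,190),"jar",onz(m,202,211,85),"piston",onz(m,241,222,72),"socket",onz(m,204,327,50))
E
```

```text
tab [ 446.6 -401.5  122. ]
tab [ 456.4 -373.7  122. ]
tab [ 468.4 -346.1  122. ]
tab [ 480.5 -318.   122. ]
rackcorner 112.5 263 [ 476.  -435.2   50. ]
rackcorner 118 273.5 [ 470.6 -432.5    0. ]
rackcorner 163 278 [ 522.2 -314.4    0. ]
rackcorner 169.5 261 [ 512.  -287.8   50. ]
lug [434.8 160.9 290. ]
bolt end [557.  13. 180.]
orange [556.1  37.7 180. ]
bolt [554.5  60.2 180. ]
greyc [543.3  86.3 180. ]
eng [644.7 -33.3 193. ]
eng [759.3 297.1 193. ]
eng [626.7 310.5 193. ]
eng [760.2 -56.9 193. ]
oil [ 314.8 -379.1  190. ] jar [ 373.1 -174.6   85. ] piston [438.1 -72.4  72. ] socket [ 744.  -230.5   50. ]
```

```bash
python3 -m creep '[[1,[29,-21,-20],[0,0,0]],[1,[29,-21,-20],[0,0,0]],[1,[29,-21,-20],[0,0,0]],[1,[29,-21,-20],[0,0,0]],[1,[29,-21,-20],[0,0,0]],[1,[29,-22,-20],[0,0,0]],[1,[29,-22,-20],[0,0,0]],[1,[29,-22,-20],[0,0,0]],[1,[29,-22,-20],[0,0,0]],[1,[29,-22,-20],[0,0,0]],[1,[29,-22,0],[0,0,0]],[1,[29,-22,0],[0,0,0]]]'
python3 -m creep '[[1,[29,-22,0],[0,0,0]],[1,[29,-22,0],[0,0,0]],[1,[29,-22,0],[0,0,0]],[1,[20,-20,0],[0,0,0]],[1,[0,0,0],[0,0,-7.1]],[1,[0,0,0],[0,0,-7.1]],[1,[0,0,0],[0,0,-7.1]],[1,[0,0,0],[0,0,-7.1]],[1,[0,0,0],[0,0,-7.1]],[1,[0,0,0],[0,0,-7.1]],[1,[0,0,0],[0,0,-7.1]],[1,[0,0,0],[0,0,0]]]'
python3 - <<'E'
from h import *
state(); m,im=snap("wrist","pics/w1.png"); print(m["pose"].round(3).tolist())
snap("side","pics/s1.png"); np.save("w1.npy",m["pose"])
cv2.imwrite("pics/w1b.png",cv2.resize(im,(800,600),interpolation=cv2.INTER_CUBIC))
E
```

```text
t: 1.15
tcp_pos: [422.4, -166.0, 432.4]
eef_rot: [[0.95, 0.312, 0.002], [0.312, -0.95, -0.001], [0.002, 0.002, -1.0]]
ft_force: [0.0, -0.7, -0.6]
finger_gap: 85.3
gripper_force: 0.0
t: 2.15
tcp_pos: [496.2, -52.5, 431.1]
eef_rot: [[0.371, 0.929, -0.0], [0.929, -0.371, 0.0], [-0.0, -0.0, -1.0]]
ft_force: [-0.9, 0.6, 0.7]
finger_gap: 85.2
gripper_force: 0.0
t 2.15 tcp [496.2 -52.5 431.1] R [[0.371, 0.929, -0.0], [0.929, -0.371, 0.0], [-0.0, -0.0, -1.0]] F [-0.9  0.6  0.7] gap 85.2 gf 0.0 q [-0.2   0.12  1.46  0.    1.56  0.18]
[[0.929, 0.353, 0.112, 525.678], [-0.371, 0.885, 0.281, 19.514], [-0.0, -0.303, 0.953, 573.971], [0.0, 0.0, 0.0, 1.0]]
```

View pics/w1b.png

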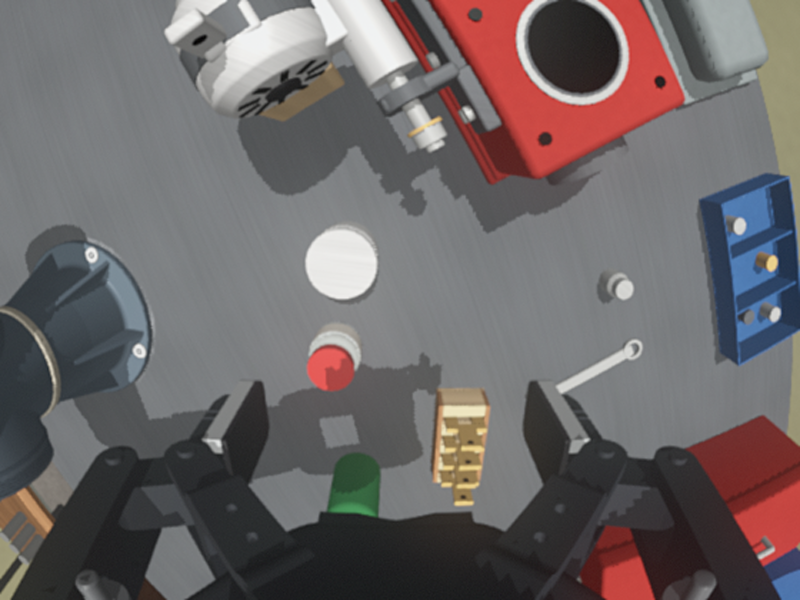

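The wrist view, given in pixels of the 800-wide picture, shows the rack at (462,445) and the boss ending near (405,72). The gap with bare bolt is at about (400,85), the dark ear at (412,95) and the lug top at (205,30). I'll zoom in on the gap.

Run:
```python
from h import *
m=camera_model("wrist"); im=cv2.imread("pics/w1.png")
for p in [(446.6,-401.5,122),(456.4,-373.7,122),(468.4,-346.1,122),(480.5,-318,122),(434.8,160.9,290)]: print(proj(m,p,True))
c=cv2.resize(im[30:110,250:350],None,fx=6,fy=6,interpolation=cv2.INTER_CUBIC)
d=cv2.resize(im[265:360,300:350],None,fx=4,fy=4,interpolation=cv2.INTER_CUBIC)
h=np.zeros((480,800,3),np.uint8);h[:480,:600]=c;h[:380,600:800]=d
cv2.imwrite("pics/crop2.png",h)
```

```text
[323.3 351.8]
[323.7 340.1]
[325.3 327.3]
[327.  313.4]
[126.6  17. ]
```

View pics/crop2.png

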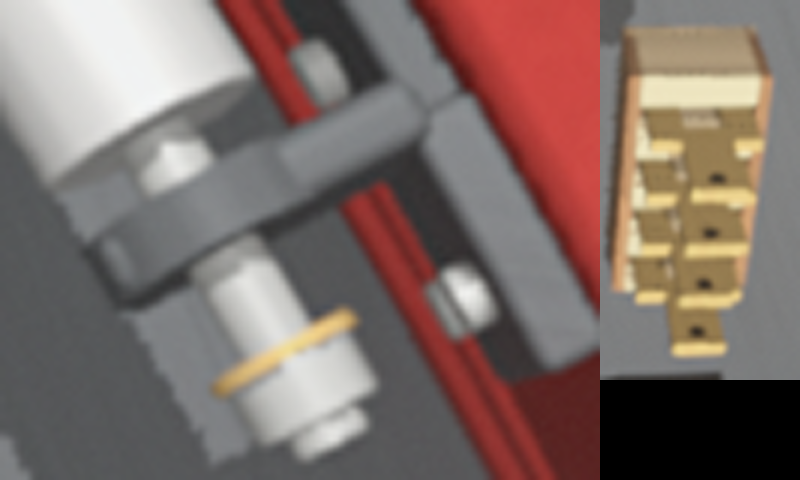

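The crop shows bare bolt in the gap at (172,160), the ear band from (95,260) to (410,110), and the bolt beyond the ear at (260,300). All four tab-top edges are visible and match the scene estimates to 1-2 px.

Run:
```python
from h import *
m=camera_model("wrist")
g=lambda x,y,z:onz(m,250+x/6,30+y/6,z,True)
a,b,c=g(178,165,180),g(262,300,180),g(335,430,180); print("bolt",a,b,c,np.degrees(np.arctan2(-(a-c)[0],(a-c)[1])))
print("boss rim L,R",g(60,185,180),g(250,75,180),"rim front mid",g(165,125,204),g(190,118,180))
print("ear inner edge L, R",g(95,240,180),g(275,148,204),"mid",g(185,185,204),"outer mid",g(225,245,204))
for u,v,z in [(324.3,352.5,122),(326,340,122),(327.5,327,122),(329.5,313.8,122)]: print("tab",onz(m,u,v,z,True))
print("lug",onz(m,126,21,290,True))
```

```text
bolt [553.8  76.7 180. ] [558.6  44.8 180. ] [562.3  15.1 180. ] 7.8564607299860985
boss rim L,R [530.7  81.8 180. ] [574.1  88.8 180. ] rim front mid [552.8  81.3 204. ] [559.7  84.8 180. ]
ear inner edge L, R [532.8  68.6 180. ] [570.1  69.6 204. ] mid [551.8  69.1 204. ] outer mid [554.3  55.6 204. ]
tab [ 447.8 -404.1  122. ]
tab [ 460.3 -375.3  122. ]
tab [ 472.1 -347.1  122. ]
tab [ 484.2 -320.6  122. ]
lug [432.8 157.4 290. ]
```

```bash
python3 -m creep '[[1,[28.6,-22.7,0],[0,0,6]],[1,[26,-25.6,0],[0,0,6]],[1,[23.3,-28.1,0],[0,0,6]],[1,[20.2,-30.4,0],[0,0,6]],[1,[16.9,-32.4,0],[0,0,6]],[1,[13.5,-33.9,0],[0,0,6]],[1,[0,0,12],[0,0,6]],[1,[0,0,20],[0,0,6]],[1,[0,0,20],[0,0,6]],[1,[0,0,20],[0,0,6]],[1,[0,0,0],[0,0,0]],[1,[0,0,0],[0,0,0]]]'
python3 - <<'E'
from h import *
state(); m,im=snap("wrist","pics/w2.png"); m2,im2=snap("side","pics/s2.png")
print(proj(m,(432.8,157.4,290),True),proj(m2,(432.8,157.4,290)),proj(m2,(553.8,76.7,180)))
cv2.imwrite("pics/w2b.png",cv2.resize(im,(800,600),interpolation=cv2.INTER_CUBIC))
E
```

```text
t: 3.25
tcp_pos: [434.6, 157.5, 359.3]
eef_rot: [[0.99, 0.138, -0.001], [0.138, -0.99, -0.0], [-0.001, 0.0, -1.0]]
ft_force: [0.3, -0.1, 1.0]
finger_gap: 85.2
gripper_force: 0.0
t 3.25 tcp [434.6 157.5 359.3] R [[0.99, 0.138, -0.001], [0.138, -0.99, -0.0], [-0.001, 0.0, -1.0]] F [ 0.3 -0.1  1. ] gap 85.2 gf 0.0 q [0.25 0.08 1.68 0.   1.39 1.68]
[276.5 226.5] [225.  162.1] [278.5 194.9]
```

View pics/w2b.png

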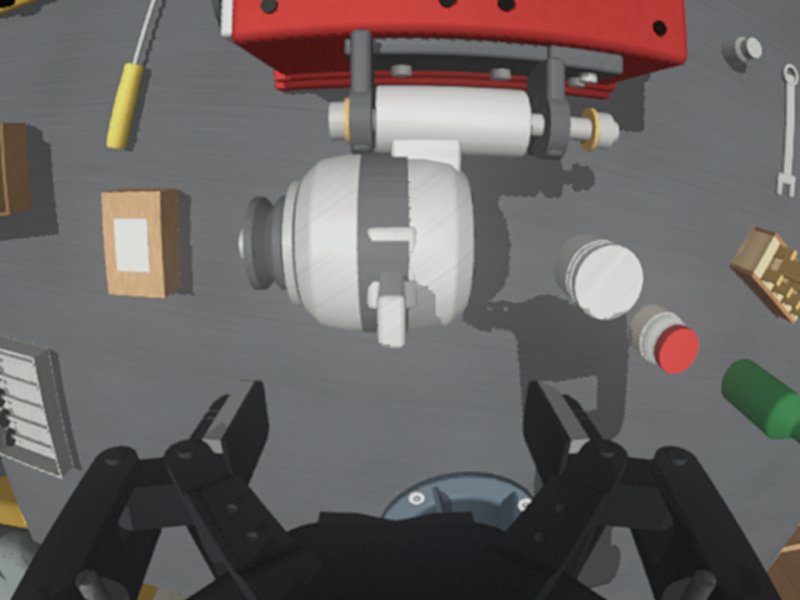

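The view is now aligned with the engine, again in 800-wide pixels. The boss runs (377..530,120) and looks hard against its inner ear. The gap is 530-543, the end ear 543-568, the bolt line is at v≈126, and the lug top is near (392,315-345).

Run:
```python
from h import *
m=camera_model("wrist"); s=.7
g=lambda x,y,z:onz(m,x*s,y*s,z,True)
im=cv2.imread("pics/w2.png")
print("lug far edge",g(391,347,290),"mid",g(391,316,290))
a,b=g(338,120,180),g(582,129,180);print("bolt",a,b,np.degrees(np.arctan2(-(a-b)[0],(a-b)[1])))
print("boss end top",g(530,110,204),"side",g(530,124,188),"ear in",g(543,110,204),"out",g(566,110,204))
c=cv2.resize(im[30:120,230:440],None,fx=3.8,fy=3.8,interpolation=cv2.INTER_CUBIC)
d=cv2.resize(im[180:260,240:310],None,fx=3,fy=3,interpolation=cv2.INTER_CUBIC)
h=np.zeros((c.shape[0]+d.shape[0],800,3),np.uint8);h[:c.shape[0],:c.shape[1]]=c[:,:800];h[c.shape[0]:,:d.shape[1]]=d
cv2.imwrite("pics/crop3.png",h); print(c.shape)
```

```text
lug far edge [420.5 157.7 290. ] mid [436.8 160.  290. ]
bolt [533.2 211.1 180. ] [557.2  39.1 180. ] 7.943471810590411
boss end top [558.3  86.8 204. ] side [551.  81. 188.] ear in [560.2  78.  204. ] out [564.   62.1 204. ]
(342, 798, 3)
```

View pics/crop3.png

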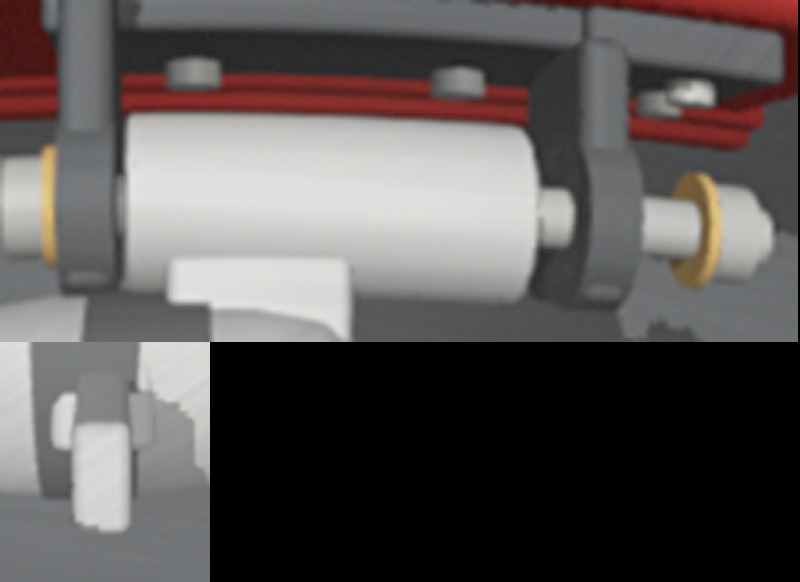

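```bash
python3 -m creep '[[1,[0,0,32],[0,0,0]],[1,[0,-1,32],[0,0,0]],[-1,[0,-1,32],[0,0,0]],[-1,[0,0,0],[0,0,0]],[-1,[0,0,0],[0,0,0]],[-1,[0,0,0],[0,0,0]],[-1,[0,0,0],[0,0,0]],[-1,[0,0,0],[0,0,0]]]' 40
```

```text
t: 4.02
tcp_pos: [435.4, 159.8, 265.3]
eef_rot: [[0.99, 0.138, 0.003], [0.138, -0.99, 0.001], [0.003, -0.0, -1.0]]
ft_force: [-5.5, -5.9, 14.0]
finger_gap: 13.2
gripper_force: 40.2
```

```bash
python3 -m creep '[[-1,[0,-1.5,-2],[0,0,0]],[-1,[0,-1.5,0],[0,0,0]],[-1,[0,-1.5,0],[0,0,0]],[-1,[0,-1.5,0],[0,0,0]]]';python3 -m creep '[[-1,[0,0,0],[0,0,0]],[-1,[0,0,0],[0,0,0]]]'
```

```text
t: 4.35
tcp_pos: [434.8, 163.2, 265.3]
eef_rot: [[0.99, 0.139, 0.002], [0.139, -0.99, -0.006], [0.002, 0.006, -1.0]]
ft_force: [11.1, -29.1, -10.4]
finger_gap: 13.2
gripper_force: 42.8
t: 4.52
tcp_pos: [434.9, 163.1, 265.4]
eef_rot: [[0.99, 0.138, 0.002], [0.138, -0.99, -0.005], [0.002, 0.006, -1.0]]
ft_force: [10.2, -19.9, -9.9]
finger_gap: 13.4
gripper_force: 42.7
```

```bash
python3 -m creep '[[-1,[0,2.5,0],[0,0,0]],[0.2,[0,0,0],[0,0,0]],[0.2,[0,0,0],[0,0,0]],[0.2,[0,0,-35],[0,0,0]],[0.2,[0,0,-35],[0,0,0]],[0.2,[0,10,-10],[0,0,0]],[0.2,[9,31,0],[0,0,0]],[0.2,[9,31,0],[0,0,0]],[0.2,[9,31,0],[0,0,0]],[0.2,[0,0,0],[0,0,0]],[0.2,[0,0,0],[0,0,0]]]'
python3 - <<'E'
from h import *
state(); m,im=snap("wrist","pics/w3.png"); print(m["pose"][:3,3])
np.save("w3.npy",m["pose"])
u,v=proj(m,(556,75,188),True).astype(int);print(u,v)
u0,v0=max(u-60,0),max(v-45,0)
c=cv2.resize(im[v0:v0+90,u0:u0+120],None,fx=6.6,fy=6.6,interpolation=cv2.INTER_CUBIC);print(u0,v0)
cv2.imwrite("pics/crop4.png",c)
E
```

```text
t: 5.43
tcp_pos: [475.3, 63.7, 345.6]
eef_rot: [[0.991, 0.136, 0.0], [0.136, -0.991, 0.0], [0.0, -0.0, -1.0]]
ft_force: [-0.1, -0.2, 0.4]
finger_gap: 51.2
gripper_force: 0.0
t 5.43 tcp [475.3  63.7 345.6] R [[0.991, 0.136, 0.0], [0.136, -0.991, 0.0], [0.0, -0.0, -1.0]] F [-0.1 -0.2  0.4] gap 51.2 gf 0.0 q [0.04 0.12 1.66 0.   1.36 1.47]
[552.58773798  74.387714   488.51548466]
276 105
216 60
```

View pics/crop4.png

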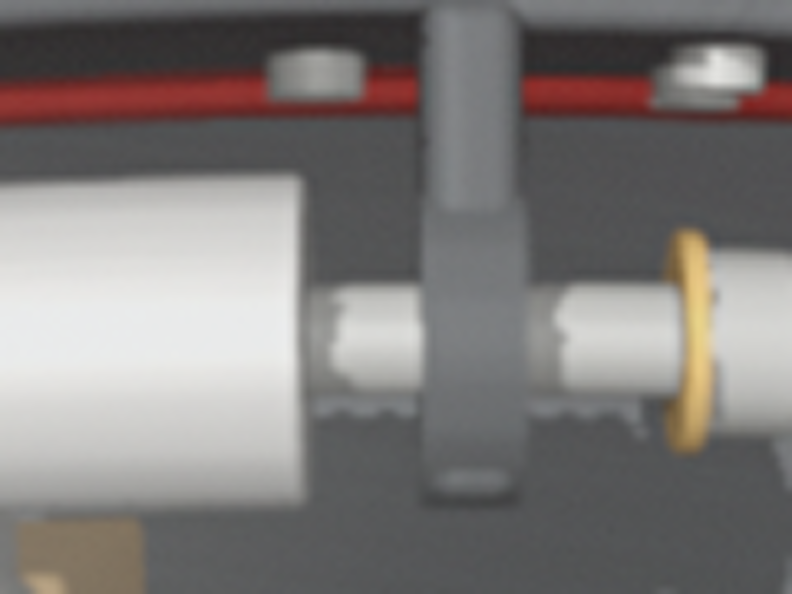

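From above, in the 6.6x crop with origin (216,60), the boss face is at column 302, the ear's inner face at 424 and its outer face at 528. The bolt's centre line is at row 337. The ear reads 14 mm as it should, and the gap comes out near 16 mm, so two shims.

Run:
```python
from h import *
m=camera_model("wrist")
g=lambda x,y,z:onz(m,216+x/6.6,60+y/6.6,z,True)
B,E,O=g(302,338,204),g(424,338,204),g(528,338,204); print("boss",B,"ear",E,O,"gap",np.linalg.norm(B-E),"thick",np.linalg.norm(E-O))
a,b=g(385,337,180),g(600,338,180);print("bolt axis",a,b)
rim=[g(302,178,180),g(302,500,180)];print(rim,np.linalg.norm(rim[0]-rim[1]))
```

```text
boss [549.2  87.9 204. ] ear [551.3  72.1 204. ] [553.2  58.7 204. ] gap 15.938946012832844 thick 13.5340311806941
bolt axis [550.6  77.4 180. ] [554.9  47.2 180. ]
[array([571.7,  92.1, 180. ]), array([525.7,  85.9, 180. ])] 46.41594553599011
```

```bash
python3 -m creep '[[0.2,[-4.5,38,5],[0,0,0]],[0.2,[-4.5,38,5],[0,0,0]],[0.2,[-4.5,38,5],[0,0,0]],[0.2,[-4.5,38,5],[0,0,0]],[0.2,[-4.5,38,5],[0,0,0]],[0.2,[-4.5,38,5],[0,0,0]],[0.2,[-4.5,38,5],[0,0,0]],[0.2,[-4.5,38,5],[0,0,0]],[0.2,[-4.5,38,5],[0,0,0]],[0.2,[-4.5,38,5],[0,0,0]]]'
python3 -m creep '[[0.2,[0,0,5],[0,0,-6.67]],[0.2,[0,0,5],[0,0,-6.67]],[0.2,[0,0,5],[0,0,-6.67]],[0.2,[0,0,5],[0,0,-6.67]],[0.2,[0,0,5],[0,0,-6.67]],[0.2,[0,0,5],[0,0,-6.67]],[0.2,[0,0,5],[0,0,-6.67]],[0.2,[0,0,5],[0,0,-6.67]],[0.2,[0,0,5],[0,0,-6.67]],[0.2,[0,0,0],[0,0,0]],[0.2,[0,0,0],[0,0,0]]]'
python3 - <<'E'
from h import *
state(); m,im=snap("wrist","pics/w4.png")
for p in [(482,-319,122),(470,-347,122)]: print(proj(m,p,True))
cv2.imwrite("pics/crop5.png",cv2.resize(im[150:420,160:400],None,fx=2.2,fy=2.2,interpolation=cv2.INTER_CUBIC))
E
```

```text
t: 6.32
tcp_pos: [483.1, -318.5, 295.5]
eef_rot: [[0.99, 0.139, 0.001], [0.139, -0.99, -0.0], [0.001, 0.0, -1.0]]
ft_force: [0.7, 0.5, 0.8]
finger_gap: 51.3
gripper_force: 0.0
t: 7.23
tcp_pos: [483.3, -316.9, 250.5]
eef_rot: [[0.377, 0.926, -0.0], [0.926, -0.377, 0.0], [0.0, -0.0, -1.0]]
ft_force: [0.0, -0.5, 0.0]
finger_gap: 51.2
gripper_force: 0.0
t 7.23 tcp [ 483.3 -316.9  250.5] R [[0.377, 0.926, -0.0], [0.926, -0.377, 0.0], [0.0, -0.0, -1.0]] F [ 0.  -0.5  0. ] gap 51.2 gf 0.0 q [-0.66  0.38  1.56  0.    1.2  -0.27]
[275.5 203. ]
[274.9 235.5]
```

View pics/crop5.png

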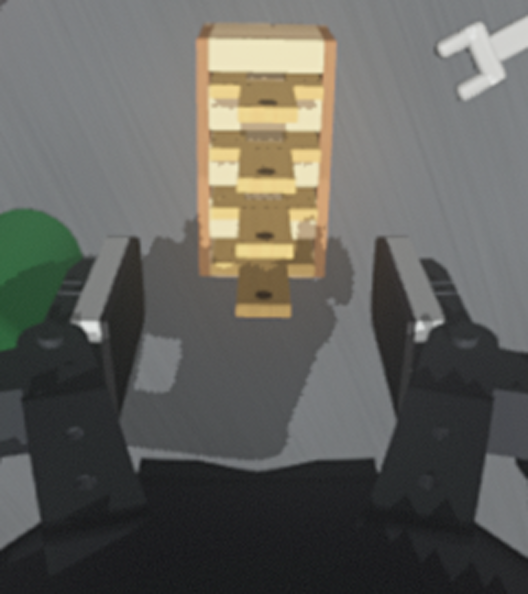

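The close view shows the four tab tops at pixels (281.4,202.3), (280.9,234.5), (280.5,264) and (280,291). They are square to the fingers and a few mm off along tool y.

Run:
```python
from h import *
m=camera_model("wrist"); o=get_obs()
for u,v in [(281.4,202.3),(280.9,234.5),(280.5,264),(280,291)]:
    p=onz(m,u,v,122,True); print(p,"tool",(o["eef_rot"].T@(p-o["tcp_pos"]) if hasattr(o["eef_rot"],'T') else np.array(o["eef_rot"]).T@(p-np.array(o["tcp_pos"]))).round(1))
```

```text
[ 487.  -320.7  122. ] tool [ -1.9   4.7 128.7]
[ 475.3 -348.6  122. ] tool [-32.1   4.4 128.7]
[ 463.8 -376.1  122. ] tool [-61.9   4.2 128.7]
[ 452.2 -403.6  122. ] tool [-91.8   3.8 128.7]
```

```bash
python3 -m creep '[[0.2,[-2,4.5,30],[0,0,0]],[0.2,[0,0,32],[0,0,0]],[0.2,[0,0,32],[0,0,0]],[0.2,[0,0,32],[0,0,0]],[0.2,[0,0,32.5],[0,0,0]],[-1,[0,0,0],[0,0,0]],[-1,[0,0,0],[0,0,0]],[-1,[0,0,0],[0,0,0]],[-1,[0,0,0],[0,0,0]],[-1,[0,0,0],[0,0,0]]]' 40
```

```text
t: 8.12
tcp_pos: [487.0, -321.9, 93.7]
eef_rot: [[0.376, 0.927, 0.002], [0.927, -0.376, -0.002], [-0.001, 0.003, -1.0]]
ft_force: [-0.4, 0.2, -1.4]
finger_gap: 22.9
gripper_force: 39.4
```

```bash
python3 -m creep '[[-1,[0,0,-20],[0,0,0]],[-1,[0,0,-35],[0,0,0]],[-1,[0,0,-35],[0,0,0]],[-1,[0,0,-35],[0,0,0]],[-1,[0,0,-35],[0,0,0]],[-1,[0,0,-35],[0,0,0]],[-1,[22,-5,-17],[0,0,0]],[-1,[35,-8,0],[0,0,0]],[-1,[35,-8,0],[0,0,0]],[-1,[35,-8,0],[0,0,0]],[-1,[35,-8,0],[0,0,0]],[-1,[35,-8,0],[0,0,0]]]'
python3 -m creep '[[-1,[35,-8,0],[0,0,0]],[-1,[35,-8,0],[0,0,0]],[-1,[35,-8,0],[0,0,0]],[-1,[35,-8,0],[0,0,0]],[-1,[35,-8,0],[0,0,0]],[-1,[21,-5,0],[0,0,0]],[-1,[0,0,0],[0,0,-6]],[-1,[0,0,0],[0,0,-6]],[-1,[0,0,0],[0,0,-6]],[-1,[0,0,0],[0,0,-6]],[-1,[0,0,0],[0,0,-6]],[-1,[0,0,0],[0,0,0]]]'
python3 - <<'E'
from h import *
state(); m,im=snap("wrist","pics/w5.png")
snap("scene","pics/sc5.png"); snap("side","pics/sd5.png")
ms=camera_model("scene");md=camera_model("side")
p=(551,76,200);print(proj(ms,p),proj(md,p))
E
```

```text
t: 9.12
tcp_pos: [518.4, -120.2, 305.1]
eef_rot: [[0.376, 0.927, 0.002], [0.927, -0.376, -0.001], [0.0, 0.002, -1.0]]
ft_force: [0.4, -0.4, -1.6]
finger_gap: 23.0
gripper_force: 39.7
t: 10.12
tcp_pos: [550.2, 76.7, 304.9]
eef_rot: [[-0.143, 0.99, 0.002], [0.99, 0.143, 0.0], [-0.0, 0.002, -1.0]]
ft_force: [-0.2, -0.2, -1.8]
finger_gap: 22.8
gripper_force: 39.7
t 10.12 tcp [550.2  76.7 304.9] R [[-0.143, 0.99, 0.002], [0.99, 0.143, 0.0], [-0.0, 0.002, -1.0]] F [-0.2 -0.2 -1.8] gap 22.8 gf 39.7 q [ 0.05  0.3   1.54  0.    1.3  -0.09]
[303.6 203.3] [277.7 189.2]
```

```bash
python3 -m creep '[[-1,[0,0,8],[0,0,0]],[-1,[0,0,8],[0,0,0]],[-1,[0,0,6],[0,0,0]],[-1,[0,0,4],[0,0,0]],[-1,[0,0,0],[0,0,0]]]'; python3 -m creep '[[-1,[0,0,4],[0,0,0]],[-1,[0,0,4],[0,0,0]],[-1,[0,0,3],[0,0,0]],[-1,[0,0,0],[0,0,0]]]'
```

```text
t: 10.68
tcp_pos: [549.8, 76.6, 276.4]
eef_rot: [[-0.138, 0.99, -0.002], [0.99, 0.138, -0.0], [0.0, -0.002, -1.0]]
ft_force: [1.3, 0.5, -1.7]
finger_gap: 23.1
gripper_force: 39.7
t: 11.02
tcp_pos: [550.1, 76.6, 266.1]
eef_rot: [[-0.138, 0.99, -0.001], [0.99, 0.138, -0.0], [0.0, -0.001, -1.0]]
ft_force: [-0.2, 0.2, -1.3]
finger_gap: 23.0
gripper_force: 39.7
```

```bash
python3 -m creep '[[-1,[0,0,8],[0,0,0]],[-1,[0,0,8],[0,0,0]],[-1,[0,0,8],[0,0,0]],[-1,[0,0,8],[0,0,0]],[-1,[0,0,8],[0,0,0]],[-1,[0,0,6],[0,0,0]],[-1,[0,0,4],[0,0,0]],[-1,[0,0,3],[0,0,0]],[-1,[0,0,0],[0,0,0]]]'
```

```text
t: 11.77
tcp_pos: [550.1, 76.6, 213.2]
eef_rot: [[-0.138, 0.99, -0.001], [0.99, 0.138, -0.0], [0.0, -0.001, -1.0]]
ft_force: [0.2, 0.5, -2.3]
finger_gap: 22.6
gripper_force: 39.6
```

Sliding it against the ear (tool -x) while feeling the force, then seating it.

```bash
python3 -m creep '[[-1,[-0.7,0,1],[0,0,0]],[-1,[-0.7,0,1],[0,0,0]],[-1,[0,0,0],[0,0,0]]]'; python3 -m creep '[[-1,[-0.7,0,0.5],[0,0,0]],[-1,[-0.7,0,0],[0,0,0]],[-1,[0,0,0],[0,0,0]]]'
```

```text
t: 12.02
tcp_pos: [550.7, 75.5, 212.1]
eef_rot: [[-0.138, 0.99, 0.001], [0.99, 0.138, 0.001], [0.001, 0.001, -1.0]]
ft_force: [0.1, 2.2, -0.4]
finger_gap: 23.4
gripper_force: 39.8
t: 12.27
tcp_pos: [550.8, 74.2, 211.6]
eef_rot: [[-0.139, 0.99, 0.0], [0.99, 0.139, 0.001], [0.001, 0.001, -1.0]]
ft_force: [-0.7, 4.9, 1.3]
finger_gap: 22.9
gripper_force: 40.1
```

```bash
python3 -m creep '[[-1,[0.4,0,1],[0,0,0]],[-1,[0,0,0],[0,0,0]],[-0.1,[0,0,0],[0,0,0]],[-0.1,[0,0,0],[0,0,0]],[-0.1,[0,0,-1],[0,0,0]],[-0.1,[0,0,-30],[0,0,0]],[-0.1,[0,0,-30],[0,0,0]],[-0.1,[0,0,-30],[0,0,0]],[-0.1,[0,0,-30],[0,0,0]],[-0.1,[0,0,0],[0,0,0]]]'
python3 - <<'E'
from h import *
state()
m,im=snap("wrist","pics/w6.png"); cv2.imwrite
ms,sc=snap("scene","pics/sc6.png"); md,sd=snap("side","pics/sd6.png")
# brass shim in scene near bolt: expected tab top (z=240) and shoulders
for z in (240,200,126): print(z,proj(ms,(550.9,75,z)),proj(m,(550.9,75,z),True),proj(md,(550.9,75,z)))
hsv=cv2.cvtColor(im,cv2.COLOR_BGR2HSV); k=cv2.inRange(hsv,(12,60,60),(32,255,255))
n,l,st,c=cv2.connectedComponentsWithStats(k)
print([ (st[i].tolist(),c[i].round(1).tolist()) for i in range(1,n) if st[i][4]>40])
E
```

```text
t: 13.1
tcp_pos: [552.3, 74.1, 337.3]
eef_rot: [[-0.138, 0.99, 0.009], [0.99, 0.138, -0.0], [-0.001, 0.009, -1.0]]
ft_force: [0.8, 0.8, 1.3]
finger_gap: 38.3
gripper_force: 0.0
t 13.1 tcp [552.3  74.1 337.3] R [[-0.138, 0.99, 0.009], [0.99, 0.138, -0.0], [-0.001, 0.009, -1.0]] F [0.8 0.8 1.3] gap 38.3 gf 0.0 q [ 0.05  0.27  1.49 -0.    1.36 -0.09]
240 [303.8 191.3] [272.9 209.4] [277.6 176.9]
200 [303.2 203.3] [273.  195.8] [277.9 189.4]
126 [302.2 224.1] [273.1 178.3] [278.3 211.4]
[([256, 47, 35, 4, 96], [272.6, 48.9]), ([245, 179, 59, 35, 1294], [273.8, 196.6]), ([258, 225, 33, 14, 257], [274.0, 232.3]), ([545, 283, 15, 21, 88], [551.8, 292.3]), ([501, 301, 59, 119, 3283], [540.2, 374.7]), ([519, 328, 9, 17, 41], [522.8, 335.4]), ([488, 335, 19, 27, 63], [496.2, 348.4]), ([0, 398, 36, 22, 339], [11.5, 413.2])]
```

```bash
python3 -m creep '[[-0.1,[0,0,0],[0,0,6]],[-0.1,[0,0,0],[0,0,6]],[-0.1,[0,0,0],[0,0,6]],[-0.1,[0,0,0],[0,0,6]],[-0.1,[0,0,0],[0,0,6]],[-0.1,[-37.7,8,0],[0,0,0]],[-0.1,[-37.7,8,7],[0,0,0]],[-0.1,[-37.7,8,7],[0,0,0]],[-0.1,[-37.7,8,7],[0,0,0]],[-0.1,[-37.7,8,7],[0,0,0]],[-0.1,[-37.7,8,7],[0,0,0]],[-0.1,[-37.7,8,7],[0,0,0]]]'
python3 -m creep '[[-0.1,[-37.7,8,7],[0,0,0]],[-0.1,[-37.7,8,7],[0,0,0]],[-0.1,[-37.7,8,7],[0,0,0]],[-0.1,[-37.7,8,7],[0,0,0]],[-0.1,[0,0,10],[0,0,0]],[-0.1,[0,0,0],[0,0,0]],[-0.1,[0,0,0],[0,0,0]]]'
python3 - <<'E'
from h import *
m,im=snap("wrist","pics/w7.png"); o=get_obs()
p=onz(m,276.66,209,122,True); R=np.array(o["eef_rot"])
print(R.T@(np.array([475.3,-348.6,122])-o["tcp_pos"]),"want x -5.9")
hsv=cv2.cvtColor(im,cv2.COLOR_BGR2HSV); print(proj(m,(475.3,-348.6,122),True))
# bright tab-top rows down the column through tab
u=int(proj(m,(475.3,-348.6,122),True)[0]); g=im[150:330,u-4:u+5].mean((1)); print([(150+i,int(x.sum()/3)) for i,x in enumerate(g)][::2])
E
```

```text
t: 14.25
tcp_pos: [502.2, -193.0, 287.5]
eef_rot: [[0.375, 0.927, -0.002], [0.927, -0.375, 0.001], [-0.0, -0.002, -1.0]]
ft_force: [0.3, 0.1, 0.3]
finger_gap: 38.5
gripper_force: 0.0
t: 14.83
tcp_pos: [476.0, -342.4, 249.8]
eef_rot: [[0.376, 0.927, -0.002], [0.927, -0.376, 0.002], [0.001, -0.003, -1.0]]
ft_force: [-0.1, 1.3, 0.6]
finger_gap: 38.5
gripper_force: 0.0
[ -6.52382098   1.47275443 128.6818595 ] want x -5.9
[278.3 207.3]
[(150, 221), (152, 221), (154, 221), (156, 222), (158, 211), (160, 148), (162, 122), (164, 147), (166, 210), (168, 222), (170, 221), (172, 221), (174, 221), (176, 221), (178, 221), (180, 221), (182, 221), (184, 223), (186, 170), (188, 126), (190, 139), (192, 124), (194, 127), (196, 127), (198, 126), (200, 85), (202, 134), (204, 197), (206, 198), (208, 199), (210, 179), (212, 153), (214, 118), (216, 124), (218, 129), (220, 124), (222, 124), (224, 124), (226, 124), (228, 124), (230, 106), (232, 78), (234, 128), (236, 195), (238, 197), (240, 197), (242, 151), (244, 125), (246, 120), (248, 119), (250, 120), (252, 120), (254, 119), (256, 119), (258, 115), (260, 73), (262, 91), (264, 137), (266, 197), (268, 198), (270, 181), (272, 94), (274, 91), (276, 91), (278, 91), (280, 90), (282, 89), (284, 89), (286, 88), (288, 88), (290, 88), (292, 87), (294, 87), (296, 86), (298, 86), (300, 86), (302, 86), (304, 86), (306, 86), (308, 86), (310, 85), (312, 85), (314, 85), (316, 85), (318, 85), (320, 85), (322, 85), (324, 85), (326, 84), (328, 85)]
```

```bash
python3 -m creep '[[-0.1,[-0.5,1.5,30],[0,0,0]],[-0.1,[0,0,32],[0,0,0]],[-0.1,[0,0,32],[0,0,0]],[-0.1,[0,0,32],[0,0,0]],[-0.1,[0,0,31],[0,0,0]],[-0.1,[0,0,0],[0,0,0]],[-1,[0,0,0],[0,0,0]],[-1,[0,0,0],[0,0,0]],[-1,[0,0,0],[0,0,0]],[-1,[0,0,0],[0,0,0]]]' 40
```

```text
t: 15.72
tcp_pos: [478.6, -344.6, 96.2]
eef_rot: [[0.375, 0.927, 0.002], [0.927, -0.375, -0.002], [-0.001, 0.003, -1.0]]
ft_force: [0.4, 0.3, -1.4]
finger_gap: 22.8
gripper_force: 39.9
```

```bash
python3 -m creep '[[-1,[0,0,-20],[0,0,0]],[-1,[0,0,-35],[0,0,0]],[-1,[0,0,-35],[0,0,0]],[-1,[0,0,-35],[0,0,0]],[-1,[0,0,-35],[0,0,0]],[-1,[0,0,-35],[0,0,0]],[-1,[0,0,-22],[0,0,0]],[-1,[0,0,0],[0,0,0]]]'
```

```text
t: 16.38
tcp_pos: [478.9, -345.1, 318.0]
eef_rot: [[0.375, 0.927, 0.008], [0.927, -0.375, -0.006], [-0.003, 0.009, -1.0]]
ft_force: [-0.7, -0.2, -0.3]
finger_gap: 23.1
gripper_force: 40.0
```

```bash
python3 -m creep '[[-1,[20,-4.6,-15],[0,0,0]],[-1,[35,-8,-15],[0,0,0]],[-1,[35,-8,0],[0,0,0]],[-1,[35,-8,0],[0,0,0]],[-1,[35,-8,0],[0,0,0]],[-1,[35,-8,0],[0,0,0]],[-1,[35,-8,0],[0,0,0]],[-1,[35,-8,0],[0,0,0]],[-1,[35,-8,0],[0,0,0]],[-1,[35,-8,0],[0,0,0]],[-1,[35,-8,0],[0,0,0]],[-1,[35,-8,0],[0,0,0]]]'
python3 -m creep '[[-1,[24,-5.6,0],[0,0,0]],[-1,[0,0,0],[0,0,-6]],[-1,[0,0,0],[0,0,-6]],[-1,[0,0,0],[0,0,-6]],[-1,[0,0,0],[0,0,-6]],[-1,[0,0,0],[0,0,-6]],[-1,[0,0,0],[0,0,0]],[-1,[0,0,0],[0,0,0]],[-1,[0,0,0],[0,0,0]]]'
python3 - <<'E'
from h import *
o=get_obs(); R=np.array(o["eef_rot"]); print(R.T@(np.array([548.7,89.3,214.2])-o["tcp_pos"]))
m,im=snap("wrist","pics/w8.png"); ms,sc=snap("scene","pics/sc8.png")
u,v=proj(ms,(550,77,230)).astype(int)
a=cv2.resize(sc[v-50:v+50,u-50:u+50],None,fx=4,fy=4,interpolation=cv2.INTER_CUBIC)
b=cv2.resize(im[120:320,177:377],None,fx=2,fy=2,interpolation=cv2.INTER_CUBIC)
cv2.imwrite("pics/crop6.png",np.hstack([a,b])); print(u,v)
E
```

```text
t: 17.38
tcp_pos: [543.6, 67.8, 341.5]
eef_rot: [[0.375, 0.927, 0.0], [0.927, -0.375, -0.0], [0.0, 0.0, -1.0]]
ft_force: [0.9, 0.4, -1.3]
finger_gap: 22.8
gripper_force: 40.0
t: 18.13
tcp_pos: [547.6, 90.3, 341.3]
eef_rot: [[-0.135, 0.991, 0.0], [0.991, 0.135, 0.0], [0.0, 0.0, -1.0]]
ft_force: [-0.7, -0.1, -1.3]
finger_gap: 23.0
gripper_force: 39.9
[ -1.15552966   0.93418763 127.12200207]
304 194
```

View pics/crop6.png

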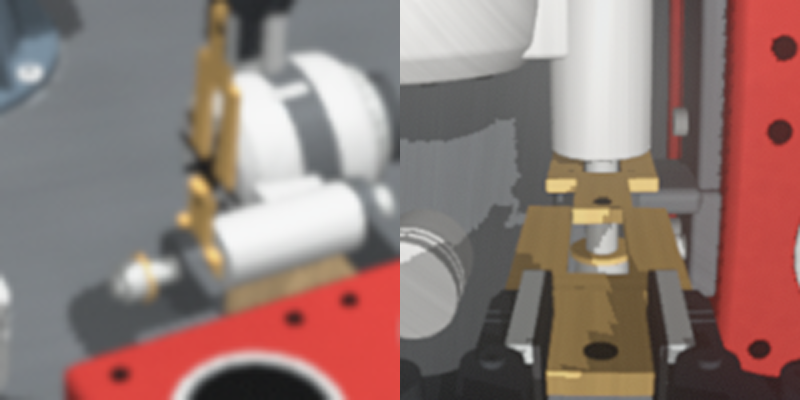

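The picture shows shim 1 hanging astride the bolt, with its tab at (598,200). The held shim's slot is centred over the bolt line at x≈600.

```bash
python3 -m creep '[[-1,[-1.1,0.9,10],[0,0,0]],[-1,[0,0,15],[0,0,0]],[-1,[0,0,12],[0,0,0]],[-1,[0,0,6],[0,0,0]],[-1,[0,0,6],[0,0,0]],[-1,[0,0,6],[0,0,0]],[-1,[0,0,5],[0,0,0]],[-1,[0,0,0],[0,0,0]]]';  python3 -m creep '[[-1,[0,0,5],[0,0,0]],[-1,[0,0,5],[0,0,0]],[-1,[0,0,5],[0,0,0]],[-1,[0,0,0],[0,0,0]]]'
```

```text
t: 18.9
tcp_pos: [548.6, 89.3, 280.4]
eef_rot: [[-0.138, 0.99, -0.001], [0.99, 0.138, -0.0], [0.0, -0.001, -1.0]]
ft_force: [0.2, -0.2, -2.0]
finger_gap: 23.4
gripper_force: 39.9
t: 19.23
tcp_pos: [548.4, 89.3, 265.2]
eef_rot: [[-0.138, 0.99, -0.001], [0.99, 0.138, -0.0], [0.0, -0.001, -1.0]]
ft_force: [-0.2, 0.4, -2.2]
finger_gap: 23.0
gripper_force: 40.0
```

```bash
python3 -m creep '[[-1,[0,0,7],[0,0,0]],[-1,[0,0,7],[0,0,0]],[-1,[0,0,7],[0,0,0]],[-1,[0,0,4],[0,0,0]],[-1,[0,0,0],[0,0,0]]]';  python3 -m creep '[[-1,[0,0,6],[0,0,0]],[-1,[0,0,6],[0,0,0]],[-1,[0,0,6],[0,0,0]],[-1,[0,0,4],[0,0,0]],[-1,[0,0,2],[0,0,0]],[-1,[0,0,2],[0,0,0]],[-1,[0,0,0],[0,0,0]]]'
```

```text
t: 19.65
tcp_pos: [548.3, 89.3, 240.0]
eef_rot: [[-0.138, 0.99, -0.002], [0.99, 0.138, -0.0], [0.0, -0.002, -1.0]]
ft_force: [-0.7, 0.1, -0.3]
finger_gap: 22.8
gripper_force: 40.0
t: 20.23
tcp_pos: [548.7, 89.3, 215.0]
eef_rot: [[-0.138, 0.99, -0.0], [0.99, 0.138, -0.0], [0.0, -0.0, -1.0]]
ft_force: [-0.2, -0.0, -1.5]
finger_gap: 23.0
gripper_force: 40.0
```

Nearly seated with no interference. One small press down, then release and lift.

```bash
python3 -m creep '[[-1,[0,0,1],[0,0,0]],[-1,[0,0,1],[0,0,0]],[-1,[0,0,0],[0,0,0]]]'; python3 -m creep '[[-0.1,[0,0,0],[0,0,0]],[-0.1,[0,0,0],[0,0,0]],[-0.1,[0,0,0],[0,0,0]],[-0.1,[0,0,-20],[0,0,0]],[-0.1,[0,0,-30],[0,0,0]],[-0.1,[0,0,-30],[0,0,0]],[-0.1,[0,0,-30],[0,0,0]],[-0.1,[0,0,-30],[0,0,0]],[-0.1,[0,0,0],[0,0,0]]]'
python3 - <<'E'
from h import *
state()
m,im=snap("wrist","pics/w9.png"); snap("scene","pics/sc9.png")
hsv=cv2.cvtColor(im,cv2.COLOR_BGR2HSV); k=cv2.inRange(hsv,(12,60,60),(32,255,255))
n,l,st,c=cv2.connectedComponentsWithStats(k)
print([ (st[i].tolist(),c[i].round(1).tolist()) for i in range(1,n) if st[i][4]>40])
for p in [(550.8,75.1,240),(549.8,83.5,240),(549.8,83.5,200),(549.8,83.5,240),(549,88.,204)]: print(p,proj(m,p,True))
u=int(proj(m,(550,80,240),True)[0]); g=im[170:260,u-4:u+5].mean((1)); print([(170+i,int(x.sum()/3)) for i,x in enumerate(g)])
E
```

```text
t: 20.48
tcp_pos: [548.8, 89.4, 213.3]
eef_rot: [[-0.138, 0.99, 0.0], [0.99, 0.138, 0.0], [-0.0, 0.0, -1.0]]
ft_force: [-0.0, 0.5, -2.5]
finger_gap: 23.1
gripper_force: 40.0
t: 21.23
tcp_pos: [550.4, 89.5, 359.5]
eef_rot: [[-0.138, 0.99, 0.009], [0.99, 0.138, 0.001], [-0.001, 0.009, -1.0]]
ft_force: [0.6, -0.1, -0.1]
finger_gap: 38.0
gripper_force: 0.0
t 21.23 tcp [550.4  89.5 359.5] R [[-0.138, 0.99, 0.009], [0.99, 0.138, 0.001], [-0.001, 0.009, -1.0]] F [ 0.6 -0.1 -0.1] gap 38.0 gf 0.0 q [ 0.08  0.26  1.46 -0.    1.41 -0.06]
[([257, 68, 33, 4, 118], [272.9, 69.7]), ([246, 188, 56, 35, 1311], [273.6, 205.2]), ([259, 231, 30, 13, 226], [273.8, 238.4]), ([509, 317, 51, 103, 2061], [541.3, 386.3]), ([519, 354, 17, 13, 61], [527.1, 360.4]), ([503, 370, 16, 15, 57], [511.4, 376.4]), ([0, 389, 45, 31, 519], [13.6, 411.1])]
(550.8, 75.1, 240) [272.6 218.8]
(549.8, 83.5, 240) [272.8 209.4]
(549.8, 83.5, 200) [272.9 196.8]
(549.8, 83.5, 240) [272.8 209.4]
(549, 88.0, 204) [272.7 193.3]
[(170, 231), (171, 230), (172, 231), (173, 230), (174, 230), (175, 230), (176, 230), (177, 229), (178, 229)
[... 270 characters left out ...]
, 121), (202, 117), (203, 94), (204, 79), (205, 92), (206, 123), (207, 158), (208, 190), (209, 194), (210, 193), (211, 192), (212, 193), (213, 187), (214, 156), (215, 144), (216, 184), (217, 193), (218, 192), (219, 191), (220, 192), (221, 189), (222, 172), (223, 159), (224, 192), (225, 200), (226, 198), (227, 198), (228, 198), (229, 198), (230, 198), (231, 198), (232, 197), (233, 197), (234, 197), (235, 198), (236, 198), (237, 193), (238, 167), (239, 125), (240, 120), (241, 157), (242, 188), (243, 192), (244, 194), (245, 202), (246, 205), (247, 205), (248, 205), (249, 202), (250, 186), (251, 162), (252, 155), (253, 155), (254, 154), (255, 151), (256, 148), (257, 137), (258, 124), (259, 122)]
```

```bash
python3 -m creep '[[0.2,[22.2,-26,0],[0,0,0]],[0.2,[22.2,-26,0],[0,0,0]],[0.2,[22.2,-26,0],[0,0,0]],[0.2,[22.2,-26,0],[0,0,0]],[0.2,[0,0,0],[0,0,7]],[0.2,[0,0,0],[0,0,7]],[0.2,[0,0,0],[0,0,7]],[0.2,[0,0,0],[0,0,7]],[0.2,[0,0,0],[0,0,7]],[0.2,[0,0,0],[0,0,7]],[0.2,[0,0,0],[0,0,7]],[0.2,[0,0,0],[0,0,7]]]'
python3 -m creep '[[0.2,[0,0,0],[0,0,7]],[0.2,[0,0,0],[0,0,7]],[0.2,[0,0,0],[0,0,7]],[0.2,[0,0,0],[0,0,7]],[0.2,[0,0,0],[0,0,6]],[0.2,[0,0,0],[0,0,0]],[0.2,[0,0,0],[0,0,0]]]'
```

```text
t: 22.33
tcp_pos: [433.0, 162.8, 351.8]
eef_rot: [[0.748, 0.664, -0.002], [0.664, -0.748, -0.001], [-0.002, -0.001, -1.0]]
ft_force: [0.7, 0.4, -0.7]
finger_gap: 51.2
gripper_force: 0.0
t: 22.92
tcp_pos: [433.2, 162.8, 352.3]
eef_rot: [[0.99, 0.142, -0.002], [0.142, -0.99, -0.0], [-0.002, 0.0, -1.0]]
ft_force: [0.3, 0.7, 0.4]
finger_gap: 51.0
gripper_force: 0.0
```

```bash
python3 -m creep '[[0.2,[1.7,0,30],[0,0,0]],[0.2,[0,0,30],[0,0,0]],[0.2,[0,0,26],[0,0,0]],[0.2,[0,0,0],[0,0,0]],[-1,[0,0,0],[0,0,0]],[-1,[0,0,0],[0,0,0]],[-1,[0,0,0],[0,0,0]],[-1,[0,0,0],[0,0,0]],[-1,[0,0,0],[0,0,0]]]' 40
```

```text
t: 23.67
tcp_pos: [436.0, 163.1, 269.1]
eef_rot: [[0.99, 0.139, 0.003], [0.139, -0.99, 0.0], [0.003, 0.0, -1.0]]
ft_force: [-0.7, -2.0, 6.7]
finger_gap: 13.2
gripper_force: 40.2
```

```bash
python3 -m creep '[[-1,[0,0.7,0],[0,0,0]],[-1,[0,0.7,0],[0,0,0]],[-1,[0,0.7,0],[0,0,0]],[-1,[0,0,0],[0,0,0]]]'; python3 -m creep '[[-1,[0,0.7,0],[0,0,0]],[-1,[0,0.7,0],[0,0,0]],[-1,[0,0,0],[0,0,0]]]'
```

```text
t: 24.0
tcp_pos: [436.2, 161.6, 269.1]
eef_rot: [[0.99, 0.139, 0.003], [0.139, -0.99, 0.002], [0.003, -0.001, -1.0]]
ft_force: [-1.7, 1.2, 5.0]
finger_gap: 12.9
gripper_force: 40.1
t: 24.25
tcp_pos: [436.4, 160.2, 269.1]
eef_rot: [[0.99, 0.139, 0.003], [0.139, -0.99, 0.002], [0.003, -0.001, -1.0]]
ft_force: [-1.3, 2.2, 4.9]
finger_gap: 13.1
gripper_force: 40.1
```

```bash
python3 -m creep '[[-1,[0,0.6,0],[0,0,0]],[-1,[0,0.6,0],[0,0,0]],[-1,[0,0,0],[0,0,0]]]'; python3 -m creep '[[-1,[0,0.5,0],[0,0,0]],[-1,[0,0.5,0],[0,0,0]],[-1,[0,0,0],[0,0,0]]]'
```

```text
t: 24.5
tcp_pos: [436.6, 159.1, 269.1]
eef_rot: [[0.99, 0.139, 0.003], [0.139, -0.99, 0.002], [0.003, -0.001, -1.0]]
ft_force: [-0.5, 2.9, 6.2]
finger_gap: 13.0
gripper_force: 40.1
t: 24.75
tcp_pos: [436.6, 158.5, 269.1]
eef_rot: [[0.99, 0.139, 0.003], [0.139, -0.99, 0.003], [0.003, -0.002, -1.0]]
ft_force: [-2.1, 6.2, 5.1]
finger_gap: 13.1
gripper_force: 40.1
```

```bash
python3 -m creep '[[-1,[0,0.5,0],[0,0,0]],[-1,[0,0.4,0],[0,0,0]],[-1,[0,0,0],[0,0,0]],[-1,[0,0,0],[0,0,0]],[-1,[0,0,0],[0,0,0]],[-1,[0,0,0],[0,0,0]]]'
```

```text
t: 25.25
tcp_pos: [436.7, 158.4, 269.1]
eef_rot: [[0.99, 0.139, 0.003], [0.139, -0.99, 0.004], [0.003, -0.004, -1.0]]
ft_force: [-2.1, 12.1, 6.0]
finger_gap: 13.1
gripper_force: 40.1
```

```bash
python3 -m creep '[[-1,[0,0.3,0],[0,0,0]],[-1,[0,0,0],[0,0,0]],[-1,[0,0,0],[0,0,0]],[-1,[0,0,0],[0,0,0]],[-1,[0,0,0],[0,0,0]],[-1,[0,0,0],[0,0,0]]]'
python3 - <<'E'
from h import *
m,im=snap("wrist","pics/w10.png"); state()
hsv=cv2.cvtColor(im,cv2.COLOR_BGR2HSV); k=cv2.inRange(hsv,(12,60,60),(32,255,255))
n,l,st,c=cv2.connectedComponentsWithStats(k)
print([ (st[i].tolist(),c[i].round(1).tolist()) for i in range(1,n) if st[i][4]>40])
for y in (75.1,81.1): print(proj(m,(550.8-.14*(y-75),y,240),True),proj(m,(550.8-.14*(y-75),y,126),True))
E
```

```text
t: 25.75
tcp_pos: [436.7, 158.4, 269.1]
eef_rot: [[0.99, 0.139, 0.003], [0.139, -0.99, 0.005], [0.004, -0.004, -1.0]]
ft_force: [-2.4, 14.4, 4.5]
finger_gap: 13.0
gripper_force: 40.1
t 25.8 tcp [436.7 158.4 269.1] R [[0.99, 0.139, 0.003], [0.139, -0.99, 0.005], [0.004, -0.005, -1.0]] F [-2.3 15.2  5. ] gap 13.0 gf 40.1 q [0.25 0.15 1.82 0.   1.17 1.67]
[([43, 37, 30, 71, 1194], [56.6, 72.5]), ([380, 45, 90, 75, 2998], [432.5, 82.3]), ([227, 56, 6, 45, 186], [229.7, 78.4]), ([38, 140, 65, 91, 4042], [73.1, 182.3]), ([542, 171, 18, 52, 451], [553.5, 197.0]), ([550, 407, 10, 13, 69], [556.0, 415.1]), ([34, 410, 23, 10, 91], [43.8, 415.9])]
[449.8  79.2] [387.5  88.4]
[440.9  77.9] [381.1  87.9]
```

The shim stack shows where it should be, at about pixel (432,82). The push is steady at about 14 N, of which roughly 11 N clamps the stack after about 3 N of friction. Handing in.

```bash
python3 -c "
from bench import job_done
print(job_done())"
```

```text
the job is handed in; nothing more can be done
None
```

Job handed in; the hand-in returned no verdict: two shims hang astride the bolt in a float of about 16.5 mm (no room for a third), the alternator is held about 4.5 mm off its back stop with a push of about 14 N (roughly 11 N on the stack), and the two spare shims were left in the rack.

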